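Build up a gearbox shaft

TASK

Build up the gearbox shaft that stands upright in its holding block: slide the toothed gear onto it first, then nest the brass synchroniser ring over the gear's cone, then put on the grooved selector sleeve and last the ball bearing, each just as it lies (same side up) and fully home, flat on what is below it. Lower each part all the way down the shaft before letting go, never let it drop, and leave the bolt bin, the clear cup and the phone where they are.

Things in the scene. Friction and masses are not known exactly. Their poses are not given: they have to be found in the camera images.
- holder: Fixed holding block of the shaft, the only upright post on the bench: round dark base plate 104 mm across, 12 mm thick, with four bolts; aluminium clamp collar 62 mm across up to 32 mm above the bench; pinion 48 mm across up to 44 mm; shoulder 44 mm across, top at 50 mm. The shaft stands in its middle. Origin: centre of its underside, on the bench, on the shaft's axis, z up.
- shoulder (a point): Target: centre of the top of the shaft's shoulder, where the gear sits, on the shaft's axis, 50 mm above the bench; z up. Above it the steel shaft is 24 mm across for 44 mm, then tapers over 8 mm to a nose 12 mm across; the nose ends 52 mm above the shoulder.
- gear: First part: loose steel gear lying cone up. Toothed rim 66 mm across the tips and 13 mm high (24 teeth, grip across them), above it a plain cone 43 mm across at its foot and 37 mm at its top; 23 mm high in all, bore 28 mm right through, 0.36 kg. Origin: centre of its underside, z up along the bore. Home: origin at the shoulder.
- baulk_ring: Second part: loose brass synchroniser ring lying flat, thin, 58 mm across outside, 48 mm inside, 8 mm high, with fine teeth and three lugs round its edge; the widest hole of all. 0.055 kg. Origin: centre of its underside, z up. Home: round the gear's cone, lying on the gear's rim, origin 13 mm above the shoulder, its top 2 mm below the cone's top.
- sleeve: Third part: loose steel selector sleeve with its hub lying flat, a round body 64 mm across and 14 mm high with a fork groove round its waist (no outer teeth, no cone) and three keys in a recess on top, bore 28 mm, 0.25 kg. Origin: centre of its underside, z up. Home: on the top of the gear's cone, origin 23 mm above the shoulder.
- bearing: Last part: loose steel ball bearing lying flat, the smallest part, 52 mm across, 11 mm high, bore 28 mm, smooth outside, balls to be seen between its two races, 0.12 kg. Origin: centre of its underside, z up. Home: on the sleeve, origin 37 mm above the shoulder.
- bolt_bin: Bystander: loose open black plastic bin with bolts in it, 105 x 165 x 60 mm. Origin: centre of its underside. Leave it where it is.
- cup: Bystander: loose clear plastic cup with needle rollers in it, 93 mm across the rim, 86 mm high. Origin: centre of its underside. Leave it where it is.
- phone: Bystander: loose black phone lying flat, 150 x 72 x 9 mm, x along its length. Origin: centre of its underside. Leave it where it is.

How it is judged:
By the outcome, as a careful person would: the job done as asked, in the order asked, and still so for the second after the job is handed in, with the robot touching nothing.
It also fails if it takes over 83 s, if anything falls off the work surface, if the arm or the gripper's body presses on something with over 40 N, if the wrist force passes 120 N, or if a joint passes its speed limit or range.

ROBOT

A 6-joint arm with a two-finger parallel gripper is mounted at the origin on the work surface. World frame = base frame: x ahead of the robot, y to its left, z up, the work surface at z = 0. Lengths are in m, angles in rad, forces in N, time in s.
With the tool pointing down it reaches from about 0.3 to 0.875 m from the base axis. Payload 6.4 kg.
Tool frame: the origin (TCP) lies between the finger pads; the fingertips stand 22 mm ahead of it and the grasp point (between the pads) lies 3 mm ahead of it; z points along the fingers, y is the line along which they close (so a half turn about z gives the same grasp; the last joint's range is limited). The gripper opens to 85 mm and grips with 20 to 120 N. Pads are 22 mm wide; open, the fingers measure 114 mm over their backs; the gripper's body (76 mm by 85 mm) begins 54 mm behind the grasp point. The pads swing forward as they close: fully open they stand 13 mm farther back than shut.
Start: joints at [1.129, 0.181, 1.607, -0, 1.354, -0.206], TCP at [0.134, 0.559, 0.253] pointing down, gripper open.
Joint ranges: [-2.99, 2.99], [-0.89, 2.07], [0.3, 2.58], [-1.14, 4.28], [0, 2.63], [-3.12, 3.12]. Speed limits (rad/s): [2.57, 2.57, 3.01, 3.14, 3.14, 3.14].

INTERFACE

Orientations are given as a unit quaternion [w, x, y, z].
In Python, from bench import ctrl, imaging, workorder gives the robot as it stands.
- The arm moves only by the shell command python3 -m pendant 'ROWS' [OPENING]. ROWS is JSON, a list of rows, each a list of 4 numbers: the shift along the tool's x, y, z in cm, then the turn about the tool's z in degrees. In form: [[dx, dy, dz, roll], ...]. A call has 1 to 12 rows; each row is the pose to reach, as a shift and turn from the pose commanded when the call began, along the tool's axes at that moment; what a row does not reach only later rows make up. A row lasts 1/12 s, in which the tool goes at most 41.7 mm and 7.16 degrees, less where a joint would pass 70% of its speed; a pose out of reach is approached as far as the arm can. A call with a gripper value outside its range is refused whole. OPENING is the opening, from 0 (shut) to 1 (fully open), set as the call begins (- or left out, the last holds). The fingers move at their own pace and stop on an object; the grip force is fixed at half the most. Time passes only in rows, so rows that repeat a pose let the fingers close. It gives the time, the measured TCP pose, the force, the opening and the grip force at its end, in the units of the state.
- ctrl.get_obs(): the state, without advancing time (a new reading comes with each control period).
- imaging.camera(name): name is "scene" or "top"; returns the picture (384x512x3 uint8, red, green, blue); there is no depth.
- imaging.camera_info(name): a dict with "K" (3x3 intrinsics, pixels), "T" (4x4, takes a point from camera to world coordinates). Camera axes: x right, y up, looking along -z (the intrinsics and any distortion apply to the point x, -y, -z); pixel columns grow to the right and rows downward; lengths in m; the calibration is good to about 2 mm. A picture is of the moment at which its call begins. camera_info takes no time and is no camera call.
- workorder.hand_in(): hands the job in; it is judged then, once.
The state is a dict: "time_s": time; "q": joint angles; "dq": joint speeds; "joint_efforts": joint torques, N m; "eef_pos": TCP position; "eef_rot": TCP orientation; "wrist_force": force on the tool from outside, world axes, zero at the start; "torque": the same for the moment, N m; "opening": opening from 0.0 (shut) to 1.0 (fully open); "grasp_force": force on a finger pad.
Only numpy, scipy, OpenCV 4.12 (cv2) and the standard library are available. Lean on these libraries where they do the work, as an engineer would, in place of code of your own. Each camera call takes 0.05 s, during which the arm holds its last target. There are 200 camera calls.

## Working session

There is one attempt and no reset: what is moved stays moved. The work goes in short steps, Python scripts to look and compute and a shell command to move; the robot and the scene stay as the last step left them, time stands still between calls to the robot, and variables do not carry over. Pictures are saved under pics/ and viewed, at most 14 in all, crops included, and the job is handed in when it is done.

```bash
ls; mkdir -p pics; python3 - <<'E'
from bench import ctrl, imaging
import cv2,numpy as np
for n in("scene","top"):
    cv2.imwrite(f"pics/{n}0.png",imaging.camera(n)[:,:,::-1])
    i=imaging.camera_info(n);print(n,{k:np.round(v,3).tolist() if k in"KT" else v for k,v in i.items()})
o=ctrl.get_obs();print(o)
E
```

```text
pics
scene {'K': [[426.897, 0.0, 259.614], [0.0, 426.897, 193.764], [0.0, 0.0, 1.0]], 'T': [[0.33, -0.52, 0.788, 1.449], [0.944, 0.183, -0.275, -0.308], [-0.001, 0.834, 0.552, 0.694], [0.0, 0.0, 0.0, 1.0]]}
top {'K': [[422.546, 0.0, 262.916], [0.0, 422.546, 189.318], [0.0, 0.0, 1.0]], 'T': [[-0.027, 0.98, -0.195, 0.329], [-1.0, -0.024, 0.019, 0.016], [0.014, 0.195, 0.981, 1.403], [0.0, 0.0, 0.0, 1.0]]}
{'time_s': 0.1, 'q': array([ 1.12871873e+00,  1.81471208e-01,  1.60788686e+00,  2.06666135e-05,
        1.35381145e+00, -2.06330577e-01]), 'dq': array([-5.73375255e-04,  2.76800331e-05, -3.27105561e-03,  1.63198487e-03,
       -3.19826823e-06, -6.18280373e-04]), 'joint_efforts': array([ 1.74521920e-04, -4.45881593e+01, -3.52235520e+01, -3.12315988e-04,
        4.26480139e-03, -8.20849266e-06]), 'eef_pos': array([0.13409793, 0.5586774 , 0.25248193]), 'eef_rot': array([-2.60721805e-04,  1.17602923e-01,  9.93060386e-01, -7.44143283e-04]), 'wrist_force': array([-0.3444428 , -0.31677646, -0.0175049 ]), 'torque': array([-0.01650198, -0.01155729,  0.00760423]), 'grasp_force': 0.0, 'opening': 1.001478584814355}
```

View pics/top0.png

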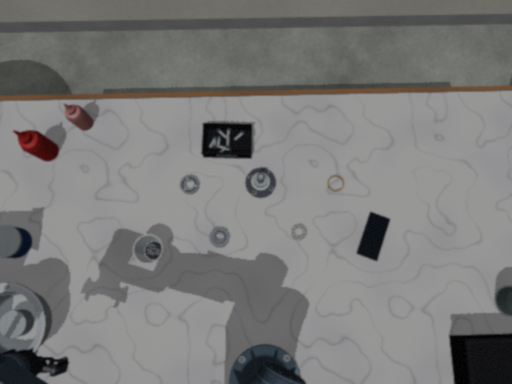

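View pics/scene0.png

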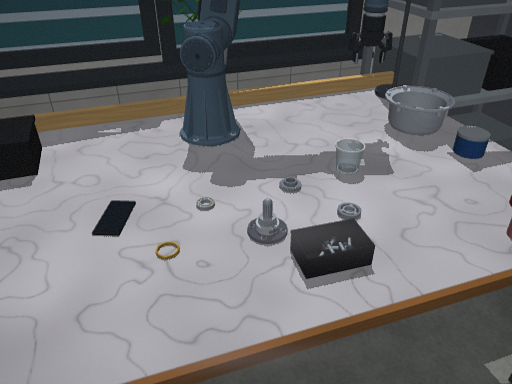

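The top view shows the holder at (261,182), the ring at (336,184), the bearing at (299,231), and two candidates for gear and sleeve at (190,184) and (219,236). I'll zoom in on those and measure.

```bash
cat > h.py <<'E'
import cv2,numpy as np
from bench import ctrl, imaging
def ray(n,u,v):
    i=imaging.camera_info(n);K=np.array(i["K"]);T=np.array(i["T"])
    d=np.array([(u-K[0,2])/K[0,0],-(v-K[1,2])/K[1,1],-1.]);return T[:3,3],T[:3,:3]@d
def onz(n,u,v,z):
    o,d=ray(n,u,v);return (o+d*(z-o[2])/d[2])[:2]
def proj(n,p):
    i=imaging.camera_info(n);K=np.array(i["K"]);T=np.array(i["T"])
    c=T[:3,:3].T@(np.array(p)-T[:3,3]);return K[0,0]*c[0]/-c[2]+K[0,2],-K[1,1]*c[1]/-c[2]+K[1,2]
def crop(img,x0,y0,w,h,s): return cv2.resize(img[y0:y0+h,x0:x0+w],None,fx=s,fy=s,interpolation=cv2.INTER_CUBIC)
E
python3 - <<'E'
from h import *
print({k:v for k,v in imaging.camera_info("top").items() if k not in "KT"})
t=cv2.imread("pics/top0.png");s=cv2.imread("pics/scene0.png")
a=crop(t,170,160,190,100,4);cv2.imwrite("pics/c1.png",a)
b=crop(s,145,165,230,115,3);cv2.imwrite("pics/c2.png",b)
for n,uv in dict(A=(190,184),B=(219.5,236.5),ring=(336,184),bear=(299,231)).items(): print(n,onz("top",*uv,.01), proj("scene",[*onz("top",*uv,.01),.01]))
E
```

```text
{}
A [0.63057246 0.23352282] (np.float64(347.5306274498137), np.float64(210.3718471188395))
B [0.45185225 0.13577543] (np.float64(289.45979722351854), np.float64(183.93040006082083))
ring [ 0.61854459 -0.25855012] (np.float64(166.70812340883631), np.float64(246.5777374767601))
bear [ 0.46310324 -0.12639917] (np.float64(205.00456283855468), np.float64(202.34963820940183))
```

View pics/c1.png

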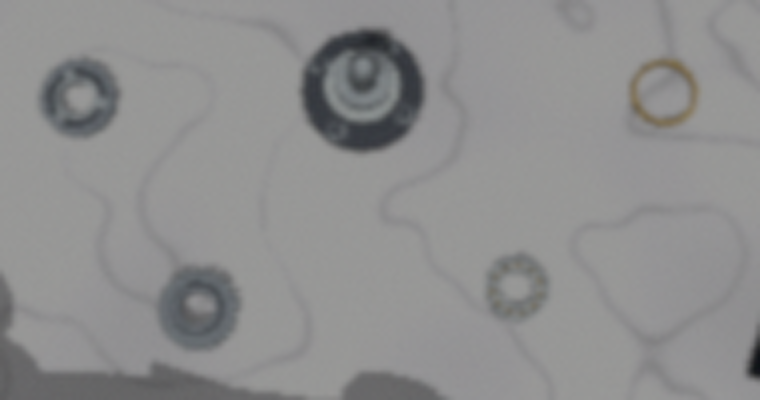

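View pics/c2.png

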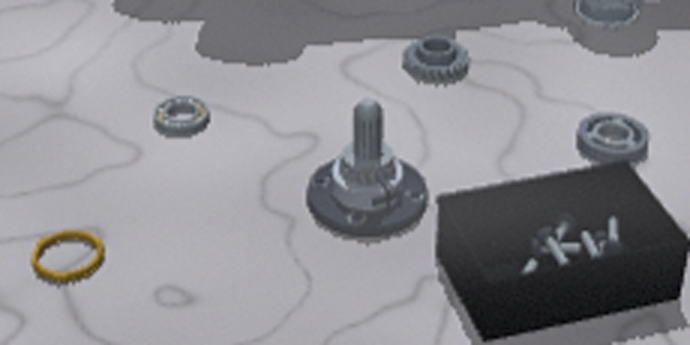

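A is the sleeve (keys on top), B is the gear (raised cone). Next I'll measure the centres from contours.

```bash
cat >> h.py <<'E'
def meas(img,n,u,v,w,z,thr=28,ch=None):
    # contour of what differs from the local marble colour, in a window
    x0,y0=int(u-w),int(v-w);c=crop(img,x0,y0,2*w,2*w,8).astype(np.int16)
    bg=np.median(np.concatenate([c[:16].reshape(-1,3),c[-16:].reshape(-1,3)]),0)
    m=(np.abs(c-bg).max(2)>thr).astype(np.uint8)
    m=cv2.morphologyEx(m,cv2.MORPH_OPEN,np.ones((7,7),np.uint8))
    cs,_=cv2.findContours(m,cv2.RETR_EXTERNAL,cv2.CHAIN_APPROX_NONE)
    k=max(cs,key=cv2.contourArea);e=cv2.fitEllipse(cv2.convexHull(k))
    uu,vv=(e[0][0]+.5)/8-.5+x0,(e[0][1]+.5)/8-.5+y0
    d=np.array(e[1])/8*(1.40)/422.5*1000
    return (round(uu,2),round(vv,2)),onz(n,uu,vv,z).round(4),d.round(1)
E
python3 - <<'E'
from h import *
t=cv2.imread("pics/top0.png")
# heights: where the outline mostly lies
for nm,u,v,w,z in [("holder",261,182,20,.010),("gear",219,236,15,.008),("ring",336,184,15,.005),("sleeve",190,184,15,.009),("bearing",299,231,15,.007)]:
  for th in (25,40): print(nm,*meas(t,"top",u,v,w,z,th))
# shaft nose: pixel of tip in top crop approx
print(proj("top",[.63,0,.102]),proj("scene",[.63,0,.102]))
E
```

```text
holder (260.26, 182.05) [ 0.6315 -0.0029] [104.2 106. ]
holder (260.3, 182.11) [ 0.6313 -0.003 ] [101.3 103.1]
gear (219.25, 236.3) [0.4527 0.1368] [68.2 73.1]
gear (219.33, 236.33) [0.4526 0.1365] [62.7 67.9]
ring (335.44, 182.81) [ 0.6238 -0.2579] [58.1 59.8]
ring (334.96, 183.9) [ 0.62  -0.256] [47.5 54.2]
sleeve (189.56, 183.95) [0.631  0.2351] [65.6 67.5]
sleeve (189.58, 184.0) [0.6308 0.2351] [61.8 63.1]
bearing (298.49, 231.43) [ 0.462 -0.125] [50.6 55.5]
bearing (293.74, 235.79) [ 0.448  -0.1086] [4.7 6.2]
(np.float64(259.5927181057058), np.float64(176.36056587132413)) (np.float64(267.84839413611206), np.float64(198.29152716572577))
```

```bash
python3 -m pendant '[[-1,-1,0,-2],[-4,-3,0,-6],[-8,-6,0,-10],[-12,-10,0,-13.5],[-16,-13,0,-13.5],[-20,-16,0,-13.5],[-24,-19.5,0,-13.5],[-28,-23,0,-13.5],[-32,-26,0,-13.5],[-36,-29.5,0,-13.5],[-39,-32,0,-13.5],[-40.84,-33.58,0,-13.5]]' 1; python3 -m pendant '[[0,0,2,0],[0,0,5,0],[0,0,8,0],[0,0,10.5,0],[0,0,12,0],[0,0,13,0],[0,0,13,0],[0,0,13,0]]'
```

```text
time_s: 1.1
eef_pos: [0.4165, 0.1854, 0.2532]
eef_rot: [0.0, 0.0, 1.0, 0.0]
wrist_force: [0.5, 1.1, -0.1]
opening: 0.999
grasp_force: 0.0
time_s: 1.77
eef_pos: [0.4159, 0.1874, 0.1234]
eef_rot: [-0.0, 0.0, 1.0, -0.0]
wrist_force: [0.0, -0.9, 0.2]
opening: 0.999
grasp_force: 0.0
```

```bash
python3 -m pendant '[[-1,-1.5,0,0],[-2.5,-3.5,0,0],[-3.68,-5.07,0,0],[-3.68,-5.07,2,0],[-3.68,-5.07,3.5,0],[-3.68,-5.07,4,0],[-3.68,-5.07,4,0],[-3.68,-5.07,4,0]]'; python3 - <<'E'
from h import *
s=imaging.camera("scene")[:,:,::-1];t=imaging.camera("top")[:,:,::-1]
a=crop(s,235,110,110,100,5);b=crop(t,185,195,70,80,5)
cv2.imwrite("pics/c3.png",np.hstack([cv2.resize(a,(440,400)),b[:400]]))
E
```

```text
time_s: 2.43
eef_pos: [0.4533, 0.1368, 0.0843]
eef_rot: [0.001, -0.0, 1.0, 0.0]
wrist_force: [0.4, 0.1, 0.7]
opening: 1.001
grasp_force: 0.0
```

View pics/c3.png

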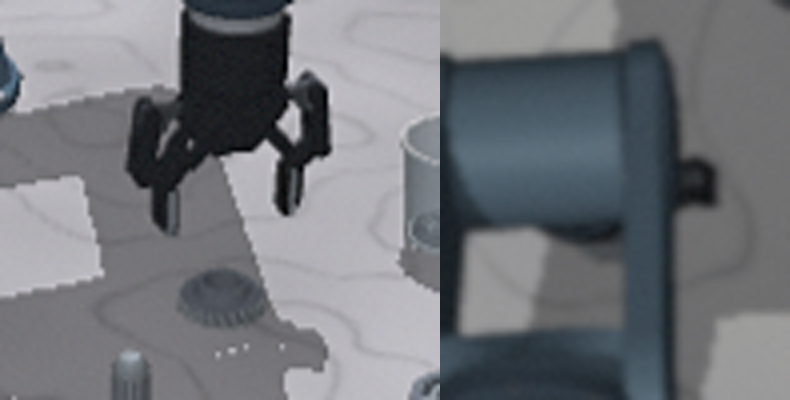

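```bash
python3 -m pendant '[[0,0,1.5,0],[0,0,3,0],[0,0,4.5,0],[0,0,5.5,0],[0,0,6,0],[0,0,6,0],[0,0,6,0],[0,0,6,0]]'
```

```text
time_s: 3.2
eef_pos: [0.4535, 0.1367, 0.0241]
eef_rot: [0.001, 0.0, 1.0, 0.0]
wrist_force: [0.1, 0.1, -0.2]
opening: 0.997
grasp_force: 0.0
```

```bash
python3 -m pendant '[[0,0,0.2,0],[0,0,0.5,0],[0,0,0.5,0],[0,0,0.5,0],[0,0,0.5,0],[0,0,0.5,0],[0,0,0.5,0],[0,0,0.5,0],[0,0,0.5,0],[0,0,0.5,0]]' 0
```

```text
time_s: 4.03
eef_pos: [0.4538, 0.1368, 0.0198]
eef_rot: [0.001, 0.0, 1.0, 0.0]
wrist_force: [-2.6, 0.2, 14.7]
opening: 0.739
grasp_force: 62.0
```

```bash
python3 -m pendant '[[0,0,-0.3,0],[0,0,-1,0],[0,0,-2,0],[0,0,-3.5,0],[0,0,-5.5,0],[0,0,-7.5,0],[0,0,-9.5,0],[0,0,-11,0],[0,0,-12,0],[0,0,-12,0],[0,0,-12,0],[0,0,-12,0]]'
```

```text
time_s: 5.03
eef_pos: [0.4519, 0.1365, 0.1373]
eef_rot: [-0.001, 0.0, 1.0, -0.0]
wrist_force: [0.9, -0.5, -3.5]
opening: 0.739
grasp_force: 66.6
```

```bash
python3 -m pendant '[[-1,-1,0,0],[-3,-2.3,0,0],[-5.5,-4.2,0,0],[-8,-6.2,0,0],[-10.5,-8.2,0,0],[-13,-10.2,0,0],[-15,-11.7,0,0],[-16,-12.5,0,0],[-16,-12.5,0,0],[-16,-12.5,0,0],[-16,-12.5,0,0],[-16,-12.5,0,0]]'; python3 - <<'E'
from h import *
s=imaging.camera("scene")[:,:,::-1];cv2.imwrite("pics/s4.png",s)
cv2.imwrite("pics/c4.png",crop(s,215,125,110,120,5))
E
```

```text
time_s: 6.03
eef_pos: [0.6116, 0.0123, 0.1374]
eef_rot: [-0.001, -0.0, 1.0, 0.0]
wrist_force: [-0.7, 0.2, -4.1]
opening: 0.738
grasp_force: 66.6
```

View pics/c4.png

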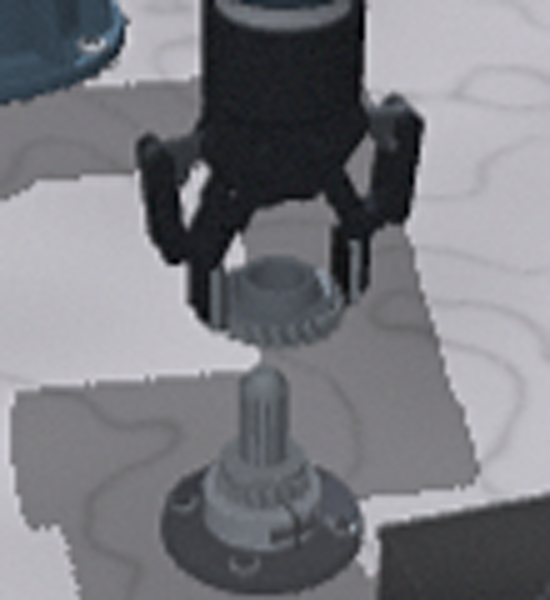

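The gear is held level, with its cone top centred at about scene px (270.6,178.4). The nose top is at about (267.6,199).

```bash
python3 - <<'E'
from h import *
print("cone top",onz("scene",270.6,178.4,.141),"nose",onz("scene",267.7,198.8,.102))
s=cv2.imread("pics/s4.png")
# shaft: dark/bright column edges at several rows -> axis; print row profiles
g=cv2.cvtColor(s,cv2.COLOR_BGR2GRAY)
for r in (198,200,203,207,211): print(r,g[r,256:282])
for r in (175,178,181): print(r,g[r,250:292])
print(proj("scene",[.6315,-.003,.102]),proj("scene",[.63,0,.102]),proj("scene",[.6315,-.003,.08]))
print(proj("scene",[.6116,.0123,.141]))
E
```

```text
cone top [0.60351889 0.01661973] nose [ 0.63198159 -0.00111953]
198 [198 198 200 199 200 199 199 202 202 157 120 109 111 112 117 127 127 123
 121 122 120 118 121 125 122 126]
200 [147 125 121 122 122 122 126 100  93 106 117 120 120 110  93  82 124 127
 126 127 125 124 125 121 118 119]
203 [126 127 126 125 125 127 116  88 103 107 110 112 110 105  95  88  96 124
 127 127 128 127 125 126 124 120]
207 [125 126 124 124 125 126 118  86  88  97  87 108  80  99  85  75  94 127
 127 127 127 127 127 126 126 125]
211 [124 123 124 123 125 127 117  85  91  93  85 106  87  90  83  72  98 127
 128 127 128 126 127 128 126 125]
175 [ 30  25  29  24  31  32  27  28  30  20 133 190 193 197 127 120 122 122
 124 123 122 123 122 124 122 121 120 121 119 121 127  46  19  18  20  78
  99  41  21 111 111 112]
178 [175 185 117  42  25  28  29  24  57  73 180 151 142 118  88  74  70  70
  75  78  80  80  80  77  80  83  88  94 116 127 120  46  17  22  18  97
 103  41  41 120 118 117]
181 [193 198 123  44  24  29  21  90  99  64  67  84  68  82  82  71  67  70
  74  76  79  78  80  79  72  73  83  76  68 133 135  84  47  24  17  98
  84  34  42 117 117 119]
(np.float64(266.9177927199457), np.float64(198.83841667064164)) (np.float64(267.84839413611206), np.float64(198.29152716572577)) (np.float64(266.8429698461284), np.float64(206.12809581785268))
(np.float64(270.10715210832194), np.float64(180.31583696107958))
```

```bash
python3 - <<'E'
from h import *
print("s0 gear top",proj("scene",[.4527,.1367,.023]))
print("front bottom",proj("scene",[.6446,.0123,.118]),proj("scene",[.6436,.0033,.118]))
s=cv2.imread("pics/s4.png");g=cv2.cvtColor(s,cv2.COLOR_BGR2GRAY)
print("col 270",[(r,g[r,268:273].astype(int).mean().round()) for r in range(172,200)])
s=cv2.imread("pics/scene0.png");g=cv2.cvtColor(s,cv2.COLOR_BGR2GRAY)
print("col 290",[(r,g[r,288:293].astype(int).mean().round()) for r in range(172,198)])
print("s0 front bottom",proj("scene",[.4527+.0317,.1367-.011,.0]), proj("scene",[.4527-.0176,.1367+.006,.023]))
print("now back top",proj("scene",[.6116-.0176,.0123+.006,.141]))
E
```

```text
s0 gear top (np.float64(290.0183194769076), np.float64(180.33757405552794))
front bottom (np.float64(274.72637831534576), np.float64(195.07973411328092)) (np.float64(271.11943555504536), np.float64(195.54489470006988))
col 270 [(172, np.float64(122.0)), (173, np.float64(120.0)), (174, np.float64(121.0)), (175, np.float64(123.0)), (176, np.float64(96.0)), (177, np.float64(83.0)), (178, np.float64(79.0)), (179, np.float64(78.0)), (180, np.float64(78.0)), (181, np.float64(77.0)), (182, np.float64(77.0)), (183, np.float64(86.0)), (184, np.float64(88.0)), (185, np.float64(87.0)), (186, np.float64(88.0)), (187, np.float64(87.0)), (188, np.float64(85.0)), (189, np.float64(85.0)), (190, np.float64(89.0)), (191, np.float64(87.0)), (192, np.float64(85.0)), (193, np.float64(85.0)), (194, np.float64(102.0)), (195, np.float64(117.0)), (196, np.float64(120.0)), (197, np.float64(124.0)), (198, np.float64(119.0)), (199, np.float64(109.0))]
col 290 [(172, np.float64(111.0)), (173, np.float64(112.0)), (174, np.float64(107.0)), (175, np.float64(103.0)), (176, np.float64(110.0)), (177, np.float64(113.0)), (178, np.float64(84.0)), (179, np.float64(71.0)), (180, np.float64(71.0)), (181, np.float64(71.0)), (182, np.float64(97.0)), (183, np.float64(93.0)), (184, np.float64(83.0)), (185, np.float64(80.0)), (186, np.float64(77.0)), (187, np.float64(118.0)), (188, np.float64(104.0)), (189, np.float64(89.0)), (190, np.float64(84.0)), (191, np.float64(86.0)), (192, np.float64(103.0)), (193, np.float64(156.0)), (194, np.float64(177.0)), (195, np.float64(178.0)), (196, np.float64(177.0)), (197, np.float64(177.0))]
s0 front bottom (np.float64(290.42257687574323), np.float64(192.92915345594017)) (np.float64(289.6047540979837), np.float64(177.11111594628963))
now back top (np.float64(269.8958501377783), np.float64(176.411687107014))
```

```bash
python3 -m pendant '[[-0.7,-0.5,0,0],[-1.5,-1,0,0],[-2.14,-1.43,0,0],[-2.14,-1.43,0,0],[-2.14,-1.43,0.5,0],[-2.14,-1.43,1,0],[-2.14,-1.43,1.5,0],[-2.14,-1.43,2,0],[-2.14,-1.43,2.2,0],[-2.14,-1.43,2.2,0],[-2.14,-1.43,2.2,0]]'; python3 - <<'E'
from h import *
s=imaging.camera("scene")[:,:,::-1];cv2.imwrite("pics/s5.png",s)
t=cv2.imread("pics/top0.png")
cv2.imwrite("pics/c5.png",np.hstack([crop(s,235,160,65,75,8)[:600],cv2.resize(crop(t,240,160,40,40,7),(280,600))*0+cv2.copyMakeBorder(crop(t,240,160,40,40,7),0,320,0,0,cv2.BORDER_CONSTANT)]))
for p in([.6315,-.003,.102],[.6315,-.003,.05],[.6315,-.003,.012]):print(proj("top",p),proj("scene",p))
E
```

```text
time_s: 7.0
eef_pos: [0.6339, -0.0026, 0.116]
eef_rot: [-0.0, 0.0, 1.0, 0.0]
wrist_force: [0.6, 0.2, -3.1]
opening: 0.738
grasp_force: 66.6
(np.float64(260.5294291572575), np.float64(175.87568877057544)) (np.float64(266.9177927199457), np.float64(198.83841667064164))
(np.float64(260.39798067636957), np.float64(179.46732010962626)) (np.float64(266.74364131355213), np.float64(215.8052586385903))
(np.float64(260.30787721054577), np.float64(181.92926131597335)) (np.float64(266.6221005442528), np.float64(227.64646663150265))
```

View pics/c5.png

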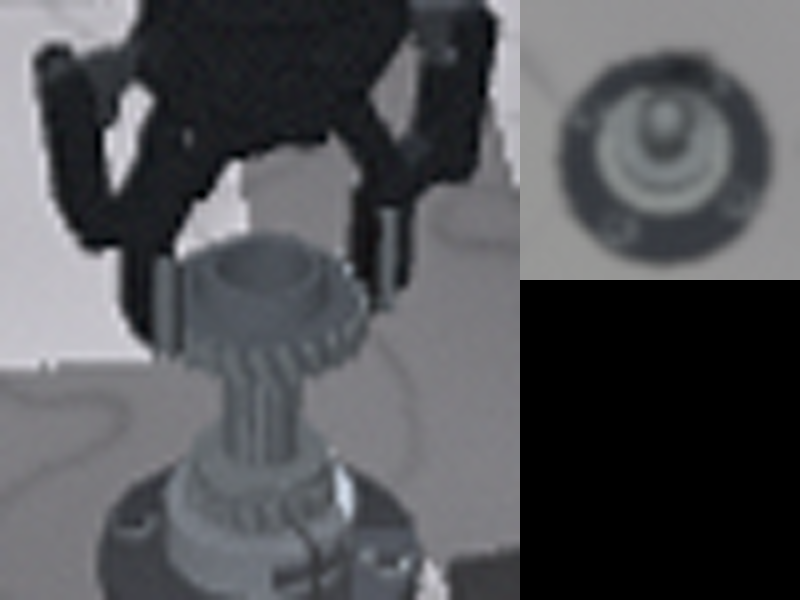

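```bash
python3 -m pendant '[[0,-0.1,0,0],[0,-0.1,0.15,0],[0,-0.1,0.3,0],[0,-0.1,0.45,0],[0,-0.1,0.6,0],[0,-0.1,0.6,0],[0,-0.1,0.6,0]]'
```

```text
time_s: 7.63
eef_pos: [0.634, -0.0037, 0.1101]
eef_rot: [-0.0, 0.0, 1.0, 0.0]
wrist_force: [-0.3, -0.3, -3.1]
opening: 0.74
grasp_force: 66.6
```

```bash
python3 -m pendant '[[0,0,0.4,0],[0,0,0.9,0],[0,0,1.4,0],[0,0,1.9,0],[0,0,2.4,0],[0,0,2.9,0],[0,0,3.3,0],[0,0,3.6,0],[0,0,3.7,0],[0,0,3.7,0],[0,0,3.7,0]]'
```

```text
time_s: 8.55
eef_pos: [0.6343, -0.0038, 0.0734]
eef_rot: [0.0, 0.0, 1.0, -0.0]
wrist_force: [-0.2, -0.3, -3.0]
opening: 0.734
grasp_force: 66.6
```

```bash
python3 -m pendant '[[0,0,0.1,0],[0,0,0.2,0],[0,0,0.25,0],[0,0,0.3,0],[0,0,0.3,0]]';python3 -m pendant '[[0,0,0.05,0],[0,0,0.1,0],[0,0,0.1,0]]'
```

```text
time_s: 8.97
eef_pos: [0.634, -0.0037, 0.0702]
eef_rot: [-0.0, 0.0, 1.0, -0.0]
wrist_force: [0.4, -0.8, -3.5]
opening: 0.742
grasp_force: 66.6
time_s: 9.22
eef_pos: [0.6341, -0.0037, 0.07]
eef_rot: [-0.0, 0.0, 1.0, -0.0]
wrist_force: [-3.7, 0.5, 2.7]
opening: 0.736
grasp_force: 67.3
```

```bash
python3 -m pendant '[[0,0,0.05,0],[0,0,0.05,0]]'; python3 -m pendant '[[0,0,0,0],[0,0,0,0],[0,0,0,0],[0,0,0,0],[0,0,0,0],[0,0,0,0]]' 1;  python3 -m pendant '[[0,0,-0.5,0],[0,0,-1.5,0],[0,0,-3,0],[0,0,-5,0],[0,0,-7,0],[0,0,-9,0],[0,0,-9.5,0],[2,-8,-10,0],[2,-12,-10,0],[2,-16,-10,0],[2,-20,-10,0],[2,-24,-10,0]]'; python3 - <<'E'
from h import *
s=imaging.camera("scene")[:,:,::-1];t=imaging.camera("top")[:,:,::-1];cv2.imwrite("pics/s6.png",s);cv2.imwrite("pics/t6.png",t)
cv2.imwrite("pics/c6.png",np.hstack([crop(s,235,160,65,75,6),cv2.resize(t[145:220,225:300],None,fx=5.4,fy=6)]))
E
```

```text
time_s: 9.38
eef_pos: [0.6342, -0.0037, 0.07]
eef_rot: [0.0, 0.0, 1.0, -0.0]
wrist_force: [-5.7, -0.1, 7.9]
opening: 0.742
grasp_force: 67.7
time_s: 9.88
eef_pos: [0.6341, -0.0037, 0.0687]
eef_rot: [0.0, 0.0, 1.0, -0.0]
wrist_force: [0.1, 0.1, 0.6]
opening: 1.002
grasp_force: 0.0
time_s: 10.88
eef_pos: [0.614, -0.2119, 0.1689]
eef_rot: [0.0, -0.0, 1.0, -0.0]
wrist_force: [1.1, -0.4, -0.5]
opening: 1.001
grasp_force: 0.0
```

View pics/c6.png

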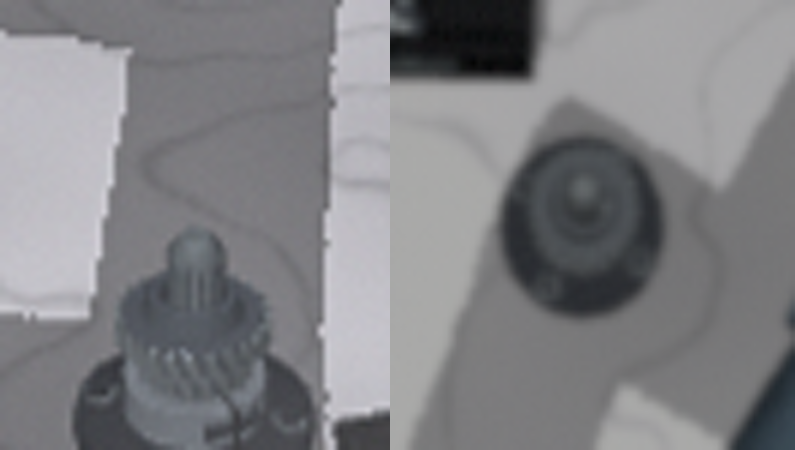

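The gear sits flat on the shoulder with the shaft standing clear through it. Next I'll locate the ring by its brass colour in both views.

```bash
python3 - <<'E'
from h import *
for n,f,u,v,z in(("top","top0",336,183,.005),("scene","scene0",167,250,.004)):
    im=cv2.imread(f"pics/{f}.png");w=22;c=crop(im,u-w,v-w,2*w,2*w,8)
    m=((c[:,:,2].astype(int)-c[:,:,0])>30).astype(np.uint8)
    cs,_=cv2.findContours(m,cv2.RETR_EXTERNAL,cv2.CHAIN_APPROX_NONE);k=cv2.convexHull(np.vstack([q for q in cs if cv2.contourArea(q)>30]))
    e=cv2.fitEllipse(k);uu=(e[0][0]+.5)/8-.5+u-w;vv=(e[0][1]+.5)/8-.5+v-w
    print(n,uu,vv,np.array(e[1])/8,onz(n,uu,vv,z))
E
```

```text
top 335.665958404541 182.7063274383545 [15.93664169 16.27171326] [ 0.62409267 -0.25867321]
scene 167.12689018249512 249.7192840576172 [17.78292656 25.13905716] [ 0.62337974 -0.25901766]
```

```bash
python3 -m pendant '[[-0.5,-2,0,0],[-1.05,-4.7,1,0],[-1.05,-4.7,3,0],[-1.05,-4.7,6,0],[-1.05,-4.7,9,0],[-1.05,-4.7,11.5,0],[-1.05,-4.7,13,0],[-1.05,-4.7,13.8,0],[-1.05,-4.7,13.8,0],[-1.05,-4.7,13.8,0],[-1.05,-4.7,13.8,0]]'
```

```text
time_s: 11.9
eef_pos: [0.6264, -0.2579, 0.0327]
eef_rot: [0.001, -0.0, 1.0, -0.001]
wrist_force: [0.9, -0.1, 0.1]
opening: 1.001
grasp_force: 0.0
```

```bash
python3 -m pendant '[[0.1,-0.1,0.6,0],[0.15,-0.1,1.2,0],[0.15,-0.1,1.3,0],[0.15,-0.1,1.3,0],[0.15,-0.1,1.3,0]]'; python3 -m pendant '[[0,0,0,0],[0,0,0,0],[0,0,0,0],[0,0,0,0],[0,0,0,0],[0,0,0,0],[0,0,0,0],[0,0,0,0]]' 0; python3 - <<'E'
from h import *
s=imaging.camera("scene")[:,:,::-1];cv2.imwrite("pics/c7.png",crop(s,125,185,90,80,6))
E
```

```text
time_s: 12.32
eef_pos: [0.6234, -0.2583, 0.0176]
eef_rot: [-0.0, 0.0, 1.0, 0.0]
wrist_force: [0.4, 0.3, -1.0]
opening: 0.998
grasp_force: 0.0
time_s: 12.98
eef_pos: [0.6241, -0.2586, 0.019]
eef_rot: [0.001, 0.0, 1.0, -0.0]
wrist_force: [-1.3, -0.8, 5.5]
opening: 0.643
grasp_force: 62.1
```

View pics/c7.png

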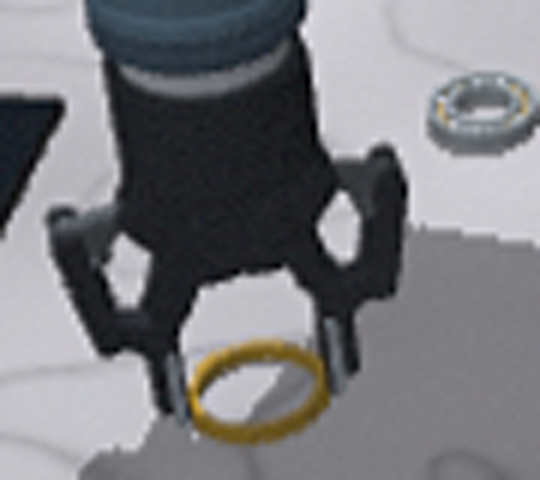

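```bash
python3 -m pendant '[[0,0,-0.3,0],[0,0,-1,0],[0,0,-2.5,0],[0,0,-4.5,0],[0,0,-6.5,0],[0,0,-8.5,0],[0,0,-10.5,0],[0,0,-12,0],[0,0,-12.5,0],[0,1,-12.5,0],[0,3,-12.5,0],[0,5,-12.5,0]]'; python3 -m pendant '[[0,2,0,0],[-0.2,4.5,0,0],[-0.4,7,0,0],[-0.6,9.5,0,0],[-0.8,12,0,0],[-0.8,14.5,0,0],[-0.8,17,0,0],[-0.8,19,0,0],[-0.8,20,0,0],[-0.8,20.4,0,0],[-0.8,20.4,0,0],[-0.8,20.4,0,0]]'
```

```text
time_s: 14.03
eef_pos: [0.6226, -0.2074, 0.1417]
eef_rot: [-0.001, 0.001, 1.0, 0.001]
wrist_force: [-0.4, 1.5, -0.6]
opening: 0.641
grasp_force: 63.4
time_s: 15.03
eef_pos: [0.6314, -0.0049, 0.1423]
eef_rot: [-0.0, 0.0, 1.0, -0.0]
wrist_force: [0.1, -0.6, -1.0]
opening: 0.642
grasp_force: 63.4
```

```bash
python3 -m pendant '[[-0.1,0.13,0,0],[-0.1,0.13,0.5,0],[-0.1,0.13,1,0],[-0.1,0.13,1.6,0],[-0.1,0.13,2.2,0],[-0.1,0.13,2.8,0],[-0.1,0.13,3.3,0],[-0.1,0.13,3.8,0],[-0.1,0.13,4.1,0],[-0.1,0.13,4.3,0],[-0.1,0.13,4.3,0],[-0.1,0.13,4.3,0]]'; python3 - <<'E'
from h import *
s=imaging.camera("scene")[:,:,::-1];cv2.imwrite("pics/s8.png",s);cv2.imwrite("pics/c8.png",crop(s,230,160,70,75,8))
E
```

```text
time_s: 16.03
eef_pos: [0.6326, -0.003, 0.0997]
eef_rot: [0.0, 0.0, 1.0, -0.0]
wrist_force: [0.7, -0.5, -0.4]
opening: 0.647
grasp_force: 63.4
```

View pics/c8.png

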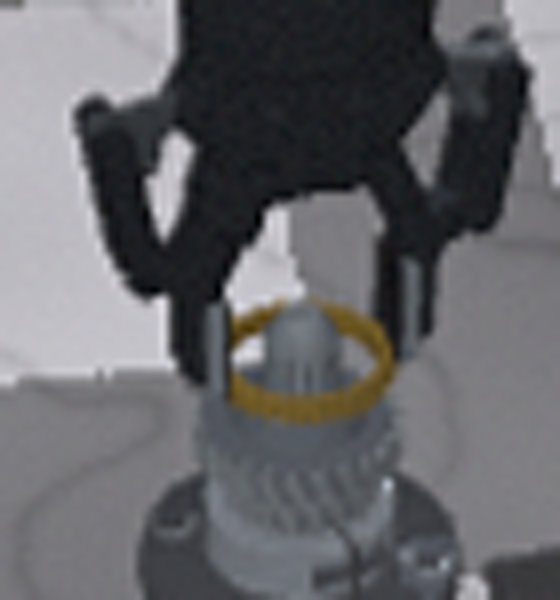

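```bash
python3 - <<'E'
from h import *
im=cv2.imread("pics/s8.png").astype(int)
m=(im[:,:,2]-im[:,:,0])>25
ys,xs=np.where(m[190:225,240:290]);ys+=190;xs+=240
print(ys.min(),ys.max(),xs.min(),xs.max())
for r in range(ys.min(),ys.max()+1): print(r,sorted(xs[ys==r].tolist()))
for X in(.6275,.6315): 
  th=np.linspace(0,6.28,60)
  P=[proj("scene",[X+.029*np.cos(t),-.003+.029*np.sin(t),z]) for t in th for z in(.0805,.0885)]
  P=np.array(P);print(X,P.min(0),P.max(0))
  P=np.array([proj("scene",[X+.024*np.cos(t),-.003+.024*np.sin(t),.0885]) for t in th]);print(" inner top",P.min(0),P.max(0))
g=im.sum(2)//3
print("nose",[(r,g[r,266:270].mean()) for r in range(192,206)])
print("s6 nose",[(r,cv2.imread("pics/s6.png")[r,265:269].mean()) for r in range(192,206)])
print(proj("scene",[.6255,-.001,.102]),proj("scene",[.6315,-.003,.102]))
E
```

```text
198 212 259 279
198 [264, 265, 270, 271, 272, 273]
199 [259, 261, 262, 263, 264, 271, 272, 273, 274, 275]
200 [259, 260, 261, 262, 272, 273, 274, 275, 276, 277]
201 [259, 260, 261, 262, 272, 273, 274, 275, 276, 277]
202 [259, 260, 274, 275, 276, 277, 278]
203 [259, 276, 277, 278]
204 [277, 278]
205 [277, 278, 279]
206 [277, 278, 279]
207 [259, 260, 276, 277, 278]
208 [259, 260, 261, 262, 274, 275, 276, 277, 278]
209 [259, 260, 261, 262, 263, 264, 265, 266, 267, 268, 269, 270, 271, 272, 273, 274, 275, 276, 277]
210 [259, 260, 261, 262, 263, 264, 265, 266, 267, 268, 269, 270, 271, 272, 273, 274, 275, 276]
211 [261, 262, 263, 264, 265, 266, 267, 268, 269, 270, 271, 272, 273, 274, 275]
212 [263, 265, 266, 267, 268, 269, 270, 271]
0.6275 [254.69499597 196.00828084] [277.95181968 211.89357559]
 inner top [256.69895252 197.10156717] [275.9440307  208.04403191]
0.6315 [255.2113579  196.83322432] [278.53819937 212.80135508]
 inner top [257.22128512 197.93287386] [276.52429728 208.94037925]
nose [(192, np.float64(138.25)), (193, np.float64(137.25)), (194, np.float64(136.75)), (195, np.float64(
[... 179 characters left out ...]
at64(115.0)), (203, np.float64(110.5)), (204, np.float64(105.75)), (205, np.float64(99.0))]
s6 nose [(192, np.float64(121.41666666666667)), (193, np.float64(117.91666666666667)), (194, np.float64(119.83333333333333)), (195, np.float64(124.66666666666667)), (196, np.float64(126.5)), (197, np.float64(122.91666666666667)), (198, np.float64(113.25)), (199, np.float64(107.83333333333333)), (200, np.float64(117.41666666666667)), (201, np.float64(119.25)), (202, np.float64(115.75)), (203, np.float64(112.25)), (204, np.float64(106.41666666666667)), (205, np.float64(99.25))]
(np.float64(266.8438880870691), np.float64(197.40760729602266)) (np.float64(266.9177927199457), np.float64(198.83841667064164))
```

```bash
python3 -m pendant '[[0,0,0.3,0],[0,0,0.6,0],[0,0,0.9,0],[0,0,1.2,0],[0,0,1.4,0],[0,0,1.4,0],[0,0,1.4,0]]';python3 -m pendant '[[0,0,0.1,0],[0,0,0.2,0],[0,0,0.25,0],[0,0,0.25,0]]'
```

```text
time_s: 16.67
eef_pos: [0.6324, -0.003, 0.0854]
eef_rot: [-0.0, 0.0, 1.0, 0.0]
wrist_force: [-0.2, 0.1, -0.7]
opening: 0.646
grasp_force: 63.4
time_s: 17.0
eef_pos: [0.6325, -0.003, 0.0831]
eef_rot: [-0.0, 0.0, 1.0, -0.0]
wrist_force: [-0.6, -0.0, -0.8]
opening: 0.64
grasp_force: 63.4
```

```bash
python3 -m pendant '[[0,0,0.08,0],[0,0,0.12,0],[0,0,0.12,0]]';python3 -m pendant '[[0,0,0.08,0],[0,0,0.08,0],[0,0,0.08,0]]'
```

```text
time_s: 17.25
eef_pos: [0.6326, -0.003, 0.082]
eef_rot: [0.0, 0.0, 1.0, 0.0]
wrist_force: [0.1, -0.7, -1.5]
opening: 0.644
grasp_force: 63.4
time_s: 17.5
eef_pos: [0.6327, -0.003, 0.082]
eef_rot: [0.0, 0.0, 1.0, -0.0]
wrist_force: [-3.3, 0.7, 5.3]
opening: 0.646
grasp_force: 64.0
```

```bash
python3 -m pendant '[[0,0,0,0],[0,0,0,0],[0,0,0,0],[0,0,0,0],[0,0,0,0],[0,0,0,0]]' 1;  python3 -m pendant '[[0,0,-0.5,0],[0,0,-1.5,0],[0,0,-3,0],[0,0,-5,0],[0,0,-7,0],[0,0,-8.5,0],[0,1,-9,0],[0,4,-9,0],[0,8,-9,0],[0,12,-9,0],[0,16,-9,0],[0,20,-9,0]]'; python3 - <<'E'
from h import *
s=imaging.camera("scene")[:,:,::-1];t=imaging.camera("top")[:,:,::-1]
cv2.imwrite("pics/c9.png",np.hstack([crop(s,235,180,65,55,6),cv2.resize(t[155:210,230:290],None,fx=6,fy=6)]))
E
```

```text
time_s: 18.0
eef_pos: [0.6325, -0.003, 0.0811]
eef_rot: [-0.0, 0.0, 1.0, 0.0]
wrist_force: [0.6, 0.1, -0.7]
opening: 1.001
grasp_force: 0.0
time_s: 19.0
eef_pos: [0.6319, 0.1994, 0.1713]
eef_rot: [-0.0, 0.0, 1.0, 0.0]
wrist_force: [1.0, -0.2, 0.6]
opening: 1.0
grasp_force: 0.0
```

View pics/c9.png

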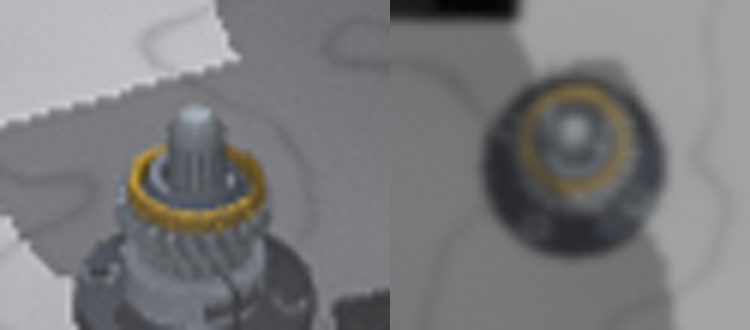

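The ring lies flat around the cone. Now the sleeve.

```bash
python3 -m pendant '[[0,1.5,0,0],[0.05,3.5,1,0],[0.05,3.5,3,0],[0.05,3.5,6,0],[0.05,3.5,9,0],[0.05,3.5,11.5,0],[0.05,3.5,13,0],[0.05,3.5,13.8,0],[0.05,3.5,13.8,0],[0.05,3.5,13.8,0],[0.05,3.5,13.8,0]]'
```

```text
time_s: 20.02
eef_pos: [0.6336, 0.2322, 0.0352]
eef_rot: [0.002, 0.0, 1.0, 0.0]
wrist_force: [0.4, 0.3, -0.1]
opening: 1.001
grasp_force: 0.0
```

```bash
python3 -m pendant '[[0.1,0.1,0.6,0],[0.1,0.1,1.1,0],[0.1,0.1,1.3,0],[0.1,0.1,1.3,0],[0.1,0.1,1.3,0],[0.1,0.1,1.3,0]]'
```

```text
time_s: 20.52
eef_pos: [0.6312, 0.233, 0.0203]
eef_rot: [0.0, 0.0, 1.0, 0.0]
wrist_force: [-0.0, -0.1, 0.3]
opening: 1.001
grasp_force: 0.0
```

```bash
python3 -m pendant '[[0,0.15,0.05,0],[0,0.15,0.05,0],[0,0.15,0.05,0],[0,0.15,0.05,0],[0,0.15,0.05,0],[0,0.15,0.05,0],[0,0.15,0.05,0],[0,0.15,0.05,0]]' 0;python3 -m pendant '[[0,0,-0.3,0],[0,0,-1,0],[0,0,-2.5,0],[0,0,-4.5,0],[0,0,-6.5,0],[0,0,-8.5,0],[0,0,-10.5,0],[0,0,-12,0],[0,0,-12.5,0],[0,-1,-12.5,0],[0,-3,-12.5,0],[0,-5,-12.5,0]]'
```

```text
time_s: 21.18
eef_pos: [0.6318, 0.2349, 0.0209]
eef_rot: [0.001, 0.0, 1.0, 0.0]
wrist_force: [-1.4, 1.0, 5.1]
opening: 0.721
grasp_force: 64.2
time_s: 22.18
eef_pos: [0.63, 0.1838, 0.1435]
eef_rot: [-0.001, -0.001, 1.0, -0.0]
wrist_force: [-1.0, -0.7, -2.6]
opening: 0.722
grasp_force: 65.8
```

```bash
python3 -m pendant '[[0,-2,0,0],[-0.05,-4.5,0,0],[-0.1,-7,0,0],[-0.2,-9.5,0,0],[-0.25,-12,0,0],[-0.25,-14.5,0,0],[-0.25,-16.5,0,0],[-0.25,-18,0,0],[-0.25,-18.7,0,0],[-0.25,-18.7,0,0],[-0.25,-18.7,0,0],[-0.25,-18.7,0,0]]'
```

```text
time_s: 23.18
eef_pos: [0.6334, -0.0014, 0.1444]
eef_rot: [-0.0, -0.0, 1.0, 0.0]
wrist_force: [-0.5, -0.1, -2.4]
opening: 0.719
grasp_force: 65.8
```

```bash
python3 -m pendant '[[0,-0.2,0,0],[0,-0.2,0.5,0],[0,-0.2,1,0],[0,-0.2,1.5,0],[0,-0.2,2,0],[0,-0.2,2.4,0],[0,-0.2,2.7,0],[0,-0.2,3,0],[0,-0.2,3.3,0],[0,-0.2,3.3,0],[0,-0.2,3.3,0]]'
```

```text
time_s: 24.1
eef_pos: [0.6335, -0.0045, 0.1115]
eef_rot: [-0.0, 0.0, 1.0, 0.0]
wrist_force: [-0.1, 0.9, -2.3]
opening: 0.719
grasp_force: 65.8
```

```bash
python3 -m pendant '[[0,0.1,0,0],[0,0.1,0.3,0],[0,0.1,0.6,0],[0,0.1,0.9,0],[0,0.1,1.2,0],[0,0.1,1.4,0],[0,0.1,1.4,0],[0,0.1,1.4,0]]';python3 -m pendant '[[0,0,0.1,0],[0,0,0.2,0],[0,0,0.25,0],[0,0,0.25,0]]'
```

```text
time_s: 24.77
eef_pos: [0.6334, -0.0035, 0.0974]
eef_rot: [-0.0, 0.0, 1.0, 0.0]
wrist_force: [-0.6, 0.3, -2.6]
opening: 0.719
grasp_force: 65.8
time_s: 25.1
eef_pos: [0.6335, -0.0035, 0.0951]
eef_rot: [-0.0, 0.0, 1.0, 0.0]
wrist_force: [-0.4, -0.7, -2.7]
opening: 0.721
grasp_force: 65.8
```

```bash
python3 -m pendant '[[0,0,0.08,0],[0,0,0.12,0],[0,0,0.12,0]]';python3 -m pendant '[[0,0,0.08,0],[0,0,0.08,0],[0,0,0.08,0]]'
```

```text
time_s: 25.35
eef_pos: [0.6336, -0.0035, 0.094]
eef_rot: [0.0, 0.0, 1.0, 0.0]
wrist_force: [-0.6, -0.0, -2.1]
opening: 0.718
grasp_force: 65.8
time_s: 25.6
eef_pos: [0.6337, -0.0035, 0.0939]
eef_rot: [0.0, 0.0, 1.0, -0.0]
wrist_force: [-3.6, 0.4, 5.6]
opening: 0.72
grasp_force: 66.5
```

```bash
python3 -m pendant '[[0,0,0,0],[0,0,0,0],[0,0,0,0],[0,0,0,0],[0,0,0,0],[0,0,0,0]]' 1;  python3 -m pendant '[[0,0,-0.5,0],[0,0,-1.5,0],[0,0,-3,0],[0,0,-5,0],[0,0,-6.5,0],[0,0,-7.5,0],[1,-1,-8,0],[4,-3,-8,0],[7,-5,-8,0],[10,-7,-8,0],[13,-9,-8,0],[15,-10.5,-8,0]]'; python3 - <<'E'
from h import *
s=imaging.camera("scene")[:,:,::-1];cv2.imwrite("pics/s10.png",s)
cv2.imwrite("pics/c10.png",crop(s,185,160,115,80,6))
n="scene";b=meas(cv2.imread("pics/scene0.png"),n,205,203,14,.006,30);print(b, proj(n,[.462,-.125,.006]))
E
```

```text
time_s: 26.1
eef_pos: [0.6336, -0.0035, 0.0931]
eef_rot: [0.0, 0.0, 1.0, -0.0]
wrist_force: [0.4, -0.4, 0.2]
opening: 1.005
grasp_force: 0.0
time_s: 27.1
eef_pos: [0.4811, -0.1092, 0.1733]
eef_rot: [-0.0, 0.0, 1.0, -0.0]
wrist_force: [0.2, -0.6, 0.1]
opening: 1.005
grasp_force: 0.0
((204.99, 203.81), array([ 0.4644, -0.127 ]), array([48.9, 64.9])) (np.float64(205.50071629956227), np.float64(203.21159211399552))
```

View pics/c10.png

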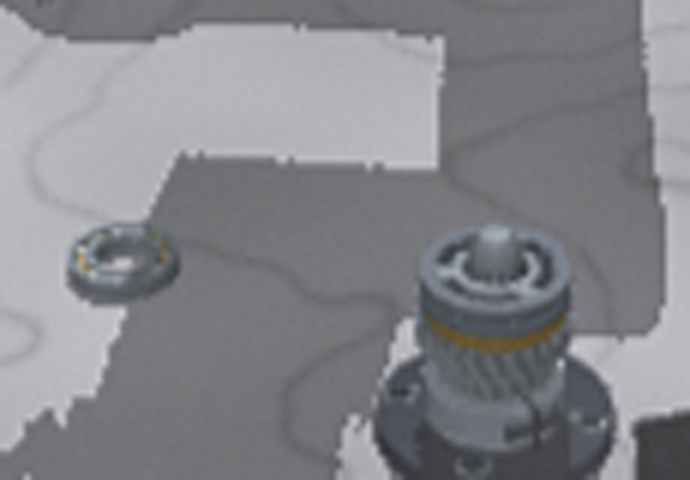

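The sleeve is home and level. Now the bearing, at about (0.463,-0.126).

```bash
python3 -m pendant '[[0.9,-0.8,0,0],[1.8,-1.65,1,0],[1.8,-1.65,3,0],[1.8,-1.65,6,0],[1.8,-1.65,9,0],[1.8,-1.65,11.5,0],[1.8,-1.65,13,0],[1.8,-1.65,14,0],[1.8,-1.65,14,0],[1.8,-1.65,14,0],[1.8,-1.65,14,0],[1.8,-1.65,14,0]]'
```

```text
time_s: 28.15
eef_pos: [0.4666, -0.1255, 0.0344]
eef_rot: [0.001, -0.0, 1.0, -0.001]
wrist_force: [0.3, -0.7, 0.1]
opening: 1.002
grasp_force: 0.0
```

```bash
python3 -m pendant '[[0.2,0,0.6,0],[0.2,0,1.1,0],[0.2,0,1.3,0],[0.2,0,1.3,0],[0.2,0,1.3,0],[0.2,0,1.3,0]]'
```

```text
time_s: 28.65
eef_pos: [0.4636, -0.125, 0.0202]
eef_rot: [-0.0, 0.0, 1.0, -0.0]
wrist_force: [-0.1, 0.4, -0.1]
opening: 1.002
grasp_force: 0.0
```

```bash
python3 -m pendant '[[0,-0.1,-0.05,0],[0,-0.1,-0.05,0],[0,-0.1,-0.05,0],[0,-0.1,-0.05,0],[0,-0.1,-0.05,0],[0,-0.1,-0.05,0],[0,-0.1,-0.05,0],[0,-0.1,-0.05,0],[0,-0.1,-0.05,0]]' 0;python3 -m pendant '[[0,0,-0.3,0],[0,0,-1,0],[0,0,-2.5,0],[0,0,-4.5,0],[0,0,-6.5,0],[0,0,-8.5,0],[0,0,-10.5,0],[0,0,-12,0],[0,0,-12.5,0],[-1,1,-12.5,0],[-2.5,2,-12.5,0],[-4,3,-12.5,0]]'
```

```text
time_s: 29.4
eef_pos: [0.4638, -0.1262, 0.0216]
eef_rot: [0.0, 0.0, 1.0, -0.0]
wrist_force: [-3.5, 1.1, 10.4]
opening: 0.574
grasp_force: 60.1
time_s: 30.4
eef_pos: [0.5035, -0.0956, 0.1454]
eef_rot: [-0.0, 0.001, 1.0, 0.0]
wrist_force: [-0.4, 0.3, -0.4]
opening: 0.574
grasp_force: 62.2
```

```bash
python3 -m pendant '[[-1,0.7,0,0],[-3,2,0,0],[-5,3.5,0,0],[-7,5,0,0],[-9,6.4,0,0],[-11,7.8,0,0],[-12.3,8.8,0,0],[-12.95,9.2,0,0],[-12.95,9.2,0,0],[-12.95,9.2,0,0],[-12.95,9.2,0,0],[-12.95,9.2,0,0]]'; python3 - <<'E'
from h import *
s=imaging.camera("scene")[:,:,::-1];cv2.imwrite("pics/s11.png",s);cv2.imwrite("pics/c11.png",crop(s,230,150,70,75,8))
E
```

```text
time_s: 31.4
eef_pos: [0.6322, -0.0047, 0.1455]
eef_rot: [-0.0, 0.001, 1.0, -0.0]
wrist_force: [0.3, 0.1, -0.3]
opening: 0.575
grasp_force: 62.2
```

View pics/c11.png

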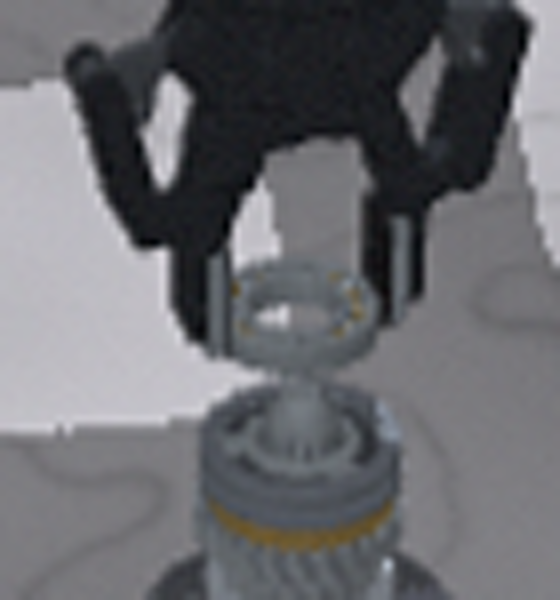

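The bearing (centre col about 303) is lined up with the nose (about 302), so I'll lower it.

```bash
python3 -m pendant '[[-0.05,0.08,0,0],[-0.05,0.08,0.5,0],[-0.05,0.08,1,0],[-0.05,0.08,1.5,0],[-0.05,0.08,1.9,0],[-0.05,0.08,2.3,0],[-0.05,0.08,2.6,0],[-0.05,0.08,2.9,0],[-0.05,0.08,3.1,0],[-0.05,0.08,3.1,0],[-0.05,0.08,3.1,0]]'
```

```text
time_s: 32.37
eef_pos: [0.6336, -0.0032, 0.1146]
eef_rot: [-0.0, 0.0, 1.0, 0.0]
wrist_force: [-0.3, 0.3, -1.6]
opening: 0.572
grasp_force: 62.2
```

```bash
python3 -m pendant '[[0,0,0.15,0],[0,0,0.3,0],[0,0,0.45,0],[0,0,0.52,0],[0,0,0.52,0],[0,0,0.52,0]]';python3 -m pendant '[[0,0,0.06,0],[0,0,0.08,0],[0,0,0.08,0]]'
```

```text
time_s: 32.87
eef_pos: [0.6335, -0.0032, 0.1094]
eef_rot: [-0.0, 0.0, 1.0, -0.0]
wrist_force: [0.3, 0.7, -1.1]
opening: 0.573
grasp_force: 62.2
time_s: 33.12
eef_pos: [0.6337, -0.0033, 0.1088]
eef_rot: [0.0, 0.0, 1.0, -0.0]
wrist_force: [-0.7, 0.7, -0.7]
opening: 0.578
grasp_force: 62.3
```

```bash
python3 -m pendant '[[0,0,0.08,0],[0,0,0.08,0],[0,0,0.08,0]]'
```

```text
time_s: 33.37
eef_pos: [0.6338, -0.0032, 0.1087]
eef_rot: [0.0, 0.0, 1.0, -0.0]
wrist_force: [-3.2, 0.6, 4.5]
opening: 0.576
grasp_force: 62.8
```

```bash
python3 -m pendant '[[0,0,0,0],[0,0,0,0],[0,0,0,0],[0,0,0,0],[0,0,0,0],[0,0,0,0]]' 1;  python3 -m pendant '[[0,0,-0.5,0],[0,0,-1.5,0],[0,0,-3,0],[0,0,-5,0],[0,0,-6.5,0],[0,0,-7.5,0],[1,-1,-8,0],[4,-3,-8,0],[7,-5,-8,0],[10,-7,-8,0],[13,-9,-8,0],[15,-10.5,-8,0]]'; python3 - <<'E'
from h import *
s=imaging.camera("scene")[:,:,::-1];t=imaging.camera("top")[:,:,::-1]
cv2.imwrite("pics/c12.png",np.hstack([crop(s,235,180,65,60,6),cv2.resize(t[150:210,230:290],None,fx=6,fy=6)]))
E
```

```text
time_s: 33.87
eef_pos: [0.6335, -0.0032, 0.1077]
eef_rot: [-0.0, 0.0, 1.0, 0.0]
wrist_force: [-0.3, 0.1, -0.2]
opening: 1.002
grasp_force: 0.0
time_s: 34.87
eef_pos: [0.4812, -0.1089, 0.1881]
eef_rot: [-0.0, 0.0, 1.0, -0.0]
wrist_force: [-0.4, -0.4, 0.4]
opening: 0.999
grasp_force: 0.0
```

View pics/c12.png

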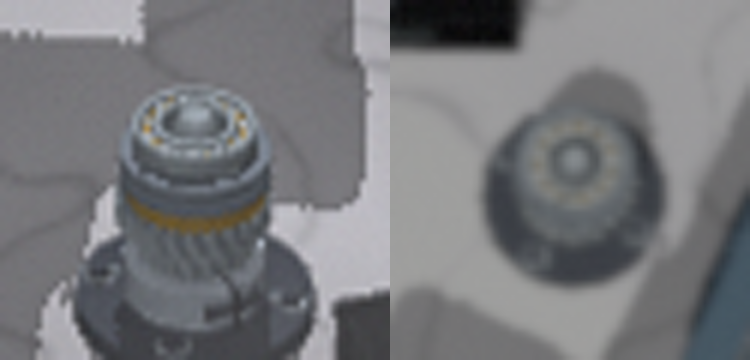

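The stack is complete and level, with the bearing flat on the sleeve and the nose through it.

```bash
python3 -m pendant '[[0,0,0,0],[0,0,0,0],[0,0,0,0]]'; python3 -c "
from bench import workorder
print(workorder.hand_in())"
```

```text
time_s: 35.22
eef_pos: [0.4844, -0.1078, 0.1882]
eef_rot: [0.0, -0.0, 1.0, -0.0]
wrist_force: [0.4, -0.3, -0.4]
opening: 0.999
grasp_force: 0.0
the job is handed in; nothing more can be done
None
```

The shaft is built up in the order asked (gear, ring, sleeve, bearing), each part lowered until it touched down before release and looking flat in the pictures, and the job was handed in at 35 s; no verdict came back.

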